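# Unload the board carrier from the test jig

### The arm

A 6-joint arm with a two-finger parallel gripper is mounted at the origin on the work surface. World frame = base frame: x ahead of the robot, y to its left, z up, the work surface at z = 0. Lengths are in mm, angles in degrees, forces in N, time in s.
With the tool pointing down it reaches from about 325 to 900 mm from the base axis. Payload 3.5 kg.
Tool frame: the origin (TCP) lies at the very end of the fingers, on their centre line; the grasp point (between the pads) lies 19 mm behind it (bot.pinch_z is the z of the grasp point in the tool frame, in mm); z points along the fingers, y is the line along which they close (so a half turn about z gives the same grasp; the last joint's range is limited). The gripper opens to 85 mm and grips with 20 to 120 N. Pads are 22 mm wide; open, the fingers measure 114 mm over their backs; the gripper's body (76 mm by 85 mm) begins 54 mm behind the grasp point. The pads swing forward as they close: fully open they stand 13 mm farther back than shut.
Start: joints at [-78.346, 15.837, -1.513, 72.651, 0, 84.076], TCP at [188.744, -595.817, 231.313] pointing down, gripper open.
Joint ranges: [-178.77, 178.77], [-48.84, 107.48], [-61.69, 71.31], [-111.58, 123.2], [-90, 87.43], [-180, 180]. Speed limits (degrees/s): [147.25, 147.25, 180, 180, 180, 180].

### API

Orientations are given as [roll, pitch, yaw] about the fixed x, y, z axes, in that order (R = Rz(yaw) Ry(pitch) Rx(roll)).
In Python, from station import bot gives the robot as it stands.
- The arm moves only by the tool move_arm, never from a script. Its argument "deltas" is a list of rows, each an object with "delta_pos": the shift along the world's x, y, z each as a share of 0.2 m, from -1 to 1, a list of three; "twist": the turn, a rotation vector about the world's x, y, z each as a share of 180 degrees, from -1 to 1, a list of three; "fingers": the closure, from 0 (fully open) to 1 (shut). A call has 1 to 10 rows; each row shifts and turns the commanded pose from where the row before left it; what a row does not reach is not made up. A row lasts 1/12 s, in which the tool goes at most 41.7 mm and 7.16 degrees, less where a joint would pass 70% of its speed; a pose out of reach is approached as far as the arm can. A call with a number of a shift or a turn outside -1 to 1 is refused whole. A call with a gripper value outside its range is refused whole. The fingers move at their own pace and stop on an object; the grip force is fixed at half the most. Time passes only in rows, so rows that do not move let the fingers close. It gives the time, the measured TCP pose, the force, the opening and the grip force at its end, in the units of the state.
- bot.sense(): the state, without advancing time (a new reading comes with each control period).
- bot.grab_frame(name): name is "scene" or "top" or "wrist"; returns the picture (400x640x3 uint8, red, green, blue); there is no depth.
- bot.camera_info(name): a dict with "fx", "fy", "cx", "cy" (pixels), "cam_to_world" (4x4, takes a point from camera to world coordinates). Camera axes: x right, y up, looking along -z (the intrinsics and any distortion apply to the point x, -y, -z); pixel columns grow to the right and rows downward; lengths in mm; the calibration is good to about 2 mm. A picture is of the moment at which its call begins: read the wrist's pose just before it. camera_info takes no time and is no camera call; for the wrist camera it gives the pose at the moment of the call.
- bot.job_done(): hands the job in; it is judged then, once.
The state is a dict: "time_s": time; "joints": joint angles; "qvel": joint speeds; "joint_efforts": joint torques, N m; "tcp_pos": TCP position; "tool_rot": TCP orientation; "wrist_force": force on the tool from outside, world axes, zero at the start; "torque": the same for the moment, N m; "finger_gap": finger opening in mm; "finger_force": force on a finger pad.
Only numpy, scipy, OpenCV 4.12 (cv2) and the standard library are available. Lean on these libraries where they do the work, as an engineer would, in place of code of your own. Each camera call takes 0.05 s, during which the arm holds its last target. There are 200 camera calls.

### The job

The circuit board in the bench test jig is done: take its carrier out. First push the toggle clamp's upright handle backwards, away from the board, until the clamp flips fully open; then pull the T-handled index plunger up and twist it about a quarter turn either way, so that it stays up by itself when you let go. Then take the carrier by its bow, slide it straight out of the jig from under the plunger's bracket, and set it down, board side up, on the flat grey mat: keep it level, do not let it drop, leave the clamp open and the plunger up, and leave the other things on the bench where they are.

Things in the scene. Friction and masses are not known exactly. Their poses are not given: they have to be found in the camera images.
- jig: Fixed test jig: aluminium base plate 12 mm thick, spanning x -90 to +175, y -75 to +135 mm. Origin on the bench under the middle of the loaded carrier's tray; z up. +x points to its rear, where the toggle clamp stands on the centre line; -x is the open front where the carrier slides out; plunger at the +y side. Guides 12 mm high beside the tray at y = -58 and (only behind x = -10) +58 mm, stops behind it.
- bracket_top (a point): Plunger axis at the top of the jig's steel bracket, 34 mm above the bench, at x = -34, y = 92 mm of the jig, axes as the jig's. The bracket's plate, 10 mm thick, covers x +-16 mm and y -14 to +36 mm from here, 4 mm above the carrier's ear.
- clamp_arm (a joint): Angle of the toggle clamp's pressing arm: 0 = clamped, rubber foot on the carrier's rear rim; about 1.46 rad = fully open, arm upright (end 115 mm above the bench, at x = 118 mm of the jig). The handle drives it over-centre: the handle's top resists with about 5 N and returns to the clamped stop if let go within its first 12 mm; past about 25 mm a spring flips handle and arm fully open.
- handle_top (a point): Top end of the clamp's upright handle (round rubber grip 19 mm thick, 71 mm long below this point, on a flat steel stem). Clamped, it is at x = 141, y = 0 mm of the jig, 169 mm above the bench. Pushed towards the jig's +x it tips backwards and ends nearly level, its top then about 37 mm above the bench and 98 mm farther back.
- plunger_grip (a point): Centre of the index plunger's black T handle: a bar 62 mm long, 14 mm wide, 18 mm high, its long side along this point's y axis. At home the axes are parallel to the jig's; x = -34, y = 92 mm of the jig, 80 mm above the bench. Below it are a 12 mm stem and the steel sleeve, 26 mm wide, whose top is 54 mm above the bench.
- plunger (a joint): Lift of the index plunger: 0 = home, its 9 mm pin in the hole of the carrier's ear; 0.014 m = fully up. A spring pulls it down with 8 N at home, 14 N fully up. Below 10 mm of lift a cross rib in the sleeve's slot keeps it from turning; lifted more it turns freely, and turned by more than about 0.4 rad and let go, the rib rests on the sleeve and it stays up at about 0.0095 m.
- plunger_twist (a joint): Turn of the plunger and its T handle about the vertical: 0 = home, rib over the slot; positive anticlockwise seen from above; range -1.75 to 1.75 rad.
- carrier_bow (a point): Middle of the straight bar of the carrier's bow handle, the place to grip: 12 mm wide along x, 10 mm high, 102 mm long along y, its centre 55 mm above the carrier's underside; the bow stands across the middle of the tray, and the parts on the board below it reach to 20 mm above the underside.
- carrier_mid (a point): Centre of the loose carrier's tray, 6 mm above its underside; axes as the jig's when loaded, z up. A black tray 140 (x) x 104 (y) mm, rim 12 mm high, holding a green circuit board, with an ear on its +y side; 0.3 to 0.5 kg. It rests on the jig's plate, 12 mm above the bench, with about 1.5 mm play beside the guides.
- carrier_ear (a point): Mouth of the 13 mm hole in the carrier's aluminium ear, 8 mm above the carrier's underside, at x = -34, y = 92 mm from the tray's middle. The ear, 8 mm thick, spans x +-17 mm from here and reaches 112 mm from the tray's middle in y. It must slide at least 38 mm towards the jig's -x to come clear of the bracket before the carrier can be lifted.
- mat: Flat grey set-down mat on the bench, fixed, 240 (x) x 220 (y) mm, 3 mm thick; origin at the centre of its underside. It may lie to the left or to the right.
- bin: Grey open parts bin with boards standing in it, fixed, 200 x 150 mm, 50 mm high, on the other side from the mat; origin at the centre of its underside. Bystander.
- meter_mid (a point): Centre of a yellow multimeter lying flat, 190 x 92 x 50 mm. Bystander, to be left alone.
- spray_can_mid (a point): Middle of an upright spray can, white and bare metal with a red cap, 55 mm in diameter, 170 mm high. Bystander, to be left alone.
- driver_mid (a point): A point in the barrel of an electric screwdriver lying on the bench, 250 mm long, 38 mm thick. Bystander, to be left alone.
Mind the look-alikes: they are no part of the job. Leave any orange look-alike of the part that bears carrier_bow alone.

How it is judged (in metres and radians):
On the way, in this order (a step that is already met when the one before it is completed fails the run):
1. the toggle clamp is flipped open (value of joint clamp_arm above 1.2 rad), for 0.2 s.
2. the plunger is up, let go of, and stays up by itself (clamp still open) (value of joint clamp_arm above 1.2 rad and value of joint plunger above 0.008 m and contact force between the fingers and plunger below 0.1 N), for 0.3 s.
At the end, for the whole second after the job is handed in: The clamp's arm is open (joint over 1.2 rad), the plunger stays up (over 8 mm), and the carrier lies at rest, flat (within 0.05 rad) and board side up on the mat, the middle of its tray within 70 mm (mat x) and 60 mm (mat y) of the mat's middle (value of joint clamp_arm above 1.2 rad and value of joint plunger above 0.008 m and x of carrier_mid in the frame of mat between -0.07 and 0.07 m and y of carrier_mid in the frame of mat between -0.06 and 0.06 m and height (world z) of carrier_mid between 0.006 and 0.013 m and angle between carrier_mid's own z axis and vertical below 0.05 rad and linear speed of carrier below 0.01 m/s); the robot touches nothing.
It fails at once if the carrier is tilted by more than 0.35 rad (angle between carrier_mid's own z axis and vertical above 0.35 rad).
It fails at once if the carrier is dropped (falls free at over 0.4 m/s, as after 8 mm) (contact force between the fingers and carrier below 0.05 N and linear speed of carrier above 0.4 m/s).
It fails at once if a bystander (multimeter, spray can, screwdriver) is moved by more than 20 mm (distance of any of meter_mid, spray_can_mid, driver_mid from where it was at the start of the episode above 0.02 m).
It also fails if it takes over 61 s, if anything falls off the work surface, if the arm or the gripper's body presses on something with over 40 N, if the wrist force passes 120 N, or if a joint passes its speed limit or range.

## Working session

There is one attempt and no reset: what is moved stays moved. The work goes in short steps, Python scripts to look and compute and a tool call to move; the robot and the scene stay as the last step left them, time stands still between calls to the robot, and variables do not carry over. Pictures are saved under pics/ and viewed, at most 10 in all, crops included, and the job is handed in when it is done.

Besides the shell and the picture viewer there is one more tool, called after ">>>" as name(argument=value, ...) on one line, values as JSON. move_arm: Moves the arm, as the interface text tells. Shift numbers are shares of 0.2 m and turn numbers shares of 180 degrees, none past 1 either way. Its arguments: {"type":"object","properties":{"deltas":{"type":"array"}},"required":["deltas"]}

```bash
mkdir -p pics; ls; python3 - <<'E'
from station import bot
import cv2,numpy as np
s=bot.sense();print(s['time_s'],s['tcp_pos'],s['tool_rot'],s['finger_gap'])
for n in ("scene","top"):
    im=bot.grab_frame(n);cv2.imwrite(f"pics/{n}0.png",im[:,:,::-1])
    c=bot.camera_info(n);print(n,{k:(np.round(v,3).tolist() if k=='cam_to_world' else v) for k,v in c.items()})
E
```

```text
pics
0.0 [ 188.56656346 -595.04664687  230.14765854] [-1.79870620e+02 -1.29198817e-02  1.75754286e+01] 85.39784209176189
scene {'fx': 366.7885324060208, 'fy': 366.7885324060208, 'cx': 318.0858417037162, 'cy': 203.92589669352256, 'cam_to_world': [[0.809, -0.49, 0.326, 793.116], [0.588, 0.658, -0.47, -472.209], [0.015, 0.572, 0.82, 946.101], [0.0, 0.0, 0.0, 1.0]]}
top {'fx': 459.15669538156783, 'fy': 459.15669538156783, 'cx': 320.2471311966652, 'cy': 198.2675519854466, 'cam_to_world': [[0.005, 0.996, -0.087, 335.559], [-1.0, 0.003, -0.024, 3.716], [-0.024, 0.087, 0.996, 1642.775], [0.0, 0.0, 0.0, 1.0]]}
```

View pics/scene0.png

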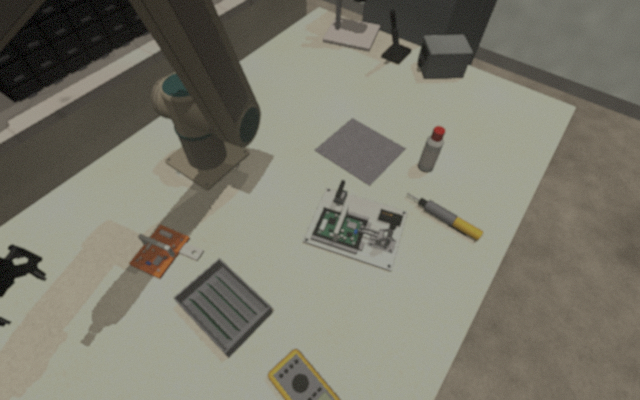

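View pics/top0.png

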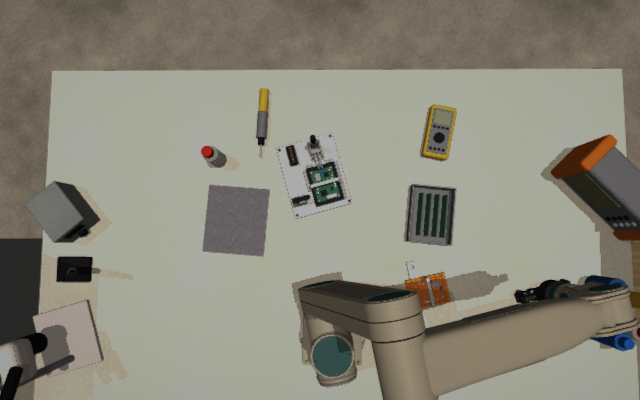

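Scene: white jig at top px (315,178), mat at (237,220), bin (432,215), meter (438,130), can (212,155), driver (263,120), orange look-alike carrier at (428,290). The clamp seems to be at the far end (313,142), the plunger T at (300,200).

```bash
python3 - <<'E'
import cv2,numpy as np
t=cv2.imread('pics/top0.png')[125:225,265:365];s=cv2.imread('pics/scene0.png')[170:275,295:415]
a=cv2.resize(t,(400,400),interpolation=cv2.INTER_CUBIC);b=cv2.resize(s,(400,350),interpolation=cv2.INTER_CUBIC)
o=np.zeros((400,800,3),np.uint8);o[:,:400]=a;o[:350,400:]=b
cv2.imwrite('pics/crop1.png',o)
E
cat > h.py <<'E'
import numpy as np,cv2
from station import bot
def ray(c,u,v):
    d=np.array([(u-c['cx'])/c['fx'],-(v-c['cy'])/c['fy'],-1.]);M=np.array(c['cam_to_world']);return M[:3,3],M[:3,:3]@d
def onplane(c,u,v,z):
    o,d=ray(c,u,v);return o+d*(z-o[2])/d[2]
def proj(c,p):
    M=np.array(c['cam_to_world']);q=M[:3,:3].T@(np.asarray(p,float)-M[:3,3]);return c['cx']+c['fx']*q[0]/-q[2],c['cy']-c['fy']*q[1]/-q[2]
E
python3 - <<'E'
from h import *
im=cv2.imread('pics/top0.png');c=bot.camera_info('top')
hsv=cv2.cvtColor(im,cv2.COLOR_BGR2HSV)
# mat: grey
g=im.astype(int);roi=np.zeros(im.shape[:2],np.uint8);roi[180:262,195:275]=1
m=((hsv[...,2]<140)&(roi>0)).astype(np.uint8)
cs,_=cv2.findContours(m,0,1);k=max(cs,key=cv2.contourArea)
r=cv2.minAreaRect(k);print(r)
P=[onplane(c,u,v,3)[:2] for u,v in cv2.boxPoints(r)];print('mat',np.round(P),np.mean(P,0),[np.linalg.norm(P[i]-P[i-1]) for i in range(4)])
# plate white vs bench greenish-yellow: low saturation
roi[:]=0;roi[125:225,268:360]=1
m=((hsv[...,1]<18)&(hsv[...,2]>150)&(roi>0)).astype(np.uint8)
m=cv2.morphologyEx(m,cv2.MORPH_OPEN,np.ones((3,3)));cs,_=cv2.findContours(m,0,1)
k=cv2.convexHull(np.vstack([q for q in cs if cv2.contourArea(q)>30]))
r=cv2.minAreaRect(k);P=np.array([onplane(c,u,v,12)[:2] for u,v in cv2.boxPoints(r)])
print('plate',r,np.round(P),[round(np.linalg.norm(P[i]-P[i-1])) for i in range(4)])
E
```

```text
((235.63113403320312, 220.057373046875), (61.74538040161133, 67.72074127197266), 5.19442892074585)
mat [[288. 466.]
 [530. 450.]
 [511. 227.]
 [269. 245.]] [399.56971723 347.21822108] [np.float64(221.4701923484141), np.float64(243.0525530446603), np.float64(224.26298591645966), np.float64(241.9677212923401)]
plate ((314.81536865234375, 173.32308959960938), (76.12862396240234, 61.3940544128418), 74.74488067626953) [[671. 207.]
 [730.  -6.]
 [464. -78.]
 [406. 132.]] [275, 222, 275, 218]
```

View pics/crop1.png

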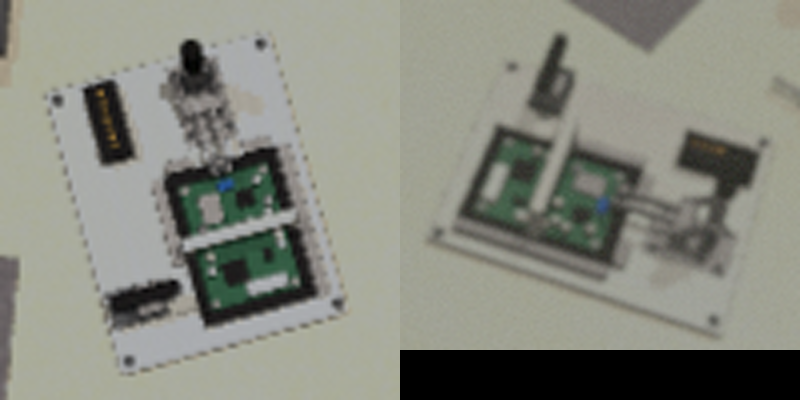

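```bash
python3 - <<'E'
from h import *
a=np.radians(15.2);R=np.array([[np.cos(a),-np.sin(a)],[np.sin(a),np.cos(a)]]);ctr=np.array([567.75,63.75]);o=ctr-R@[42.5,30];print('origin',o)
T=bot.camera_info('top');S=bot.camera_info('scene')
pts={'handle':(141,0,169),'T+':(-34,123,80),'T-':(-34,61,80),'bow+':(0,51,67),'bow-':(0,-51,67),'rl':(175,135,12),'rr':(175,-75,12),'fr':(-90,-75,12),'fl':(-90,135,12)}
for n,(x,y,z) in pts.items():
    p=[*(o+R@[x,y]),z];u,v=proj(T,p);s,w=proj(S,p)
    print(n,np.round(p),'topcrop',round((u-265)*4),round((v-125)*4),'scenecrop',round((s-295)/.3+400),round((w-170)/.3))
# direct
for n,(u,v),z in(('bow',(241,230),67),('Tmid',(144,294),80),('rl',(47,92),12),('rr',(270,34),12),('fr',(347,311),12),('fl',(124,374),12)):
    print(n,np.round(onplane(T,u/4+265,v/4+125,z),1))
E
```

```text
origin [534.60247434  23.65646507]
handle [671.  61. 169.] topcrop 197 40 scenecrop 744 157
T+ [470. 133.  80.] topcrop 114 295 scenecrop 568 44
T- [486.  74.  80.] topcrop 184 276 scenecrop 545 96
bow+ [521.  73.  67.] topcrop 186 237 scenecrop 577 125
bow- [548. -26.  67.] topcrop 300 206 scenecrop 539 220
rl [668. 200.  12.] topcrop 49 82 scenecrop 782 146
rr [723.  -3.  12.] topcrop 274 22 scenecrop 726 344
fr [467. -72.  12.] topcrop 351 304 scenecrop 428 242
fl [412. 130.  12.] topcrop 123 365 scenecrop 511 62
bow [527.2  25.2  67. ]
Tmid [470.4 107.8  80. ]
rl [658.9 201.4  12. ]
rr [7.119e+02 5.000e-01 1.200e+01]
fr [461.5 -68.6  12. ]
fl [404.8 129.5  12. ]
```

>>> move_arm(deltas=[{"delta_pos": [0.109,0.162,0.02],"twist": [0,0,-0.0055],"fingers": 1},{"delta_pos": [0.109,0.162,0.02],"twist": [0,0,-0.0055],"fingers": 1},{"delta_pos": [0.109,0.162,0.02],"twist": [0,0,0],"fingers": 1},{"delta_pos": [0.109,0.162,0.02],"twist": [0,0,0],"fingers": 1},{"delta_pos": [0.109,0.162,0.02],"twist": [0,0,0],"fingers": 1},{"delta_pos": [0.109,0.162,0.02],"twist": [0,0,0],"fingers": 1},{"delta_pos": [0.109,0.162,0.02],"twist": [0,0,0],"fingers": 1},{"delta_pos": [0.109,0.162,0.02],"twist": [0,0,0],"fingers": 1},{"delta_pos": [0.109,0.162,0],"twist": [0,0,0],"fingers": 1},{"delta_pos": [0.109,0.162,0],"twist": [0,0,0],"fingers": 1}])

```text
time_s: 0.93
tcp_pos: [407.4, -270.0, 263.4]
tool_rot: [180.0, -0.0, 15.6]
wrist_force: [1.1, -0.8, 0.1]
finger_gap: -0.0
finger_force: 0.0
```

>>> move_arm(deltas=[{"delta_pos": [0.109,0.162,0],"twist": [0,0,0],"fingers": 1},{"delta_pos": [0.109,0.162,0],"twist": [0,0,0],"fingers": 1},{"delta_pos": [0.109,0.162,0],"twist": [0,0,0],"fingers": 1},{"delta_pos": [0.109,0.162,0],"twist": [0,0,0],"fingers": 1},{"delta_pos": [0.09,0.162,0],"twist": [0,0,0],"fingers": 1},{"delta_pos": [0.09,0.162,0],"twist": [0,0,0],"fingers": 1},{"delta_pos": [0.0,0.1,0],"twist": [0,0,0],"fingers": 1},{"delta_pos": [0,0,0],"twist": [0,0,0],"fingers": 1}])

```text
time_s: 1.6
tcp_pos: [529.9, -53.7, 262.6]
tool_rot: [-179.9, 0.1, 15.9]
wrist_force: [0.6, -0.3, -0.2]
finger_gap: -0.1
finger_force: 0.0
```

```bash
python3 - <<'E'
from h import *
c=bot.camera_info('wrist');im=bot.grab_frame('wrist');cv2.imwrite('pics/w1.png',im[:,:,::-1])
s=bot.sense();print(s['time_s'],s['tcp_pos'],s['tool_rot'],c['fx'],np.round(c['cam_to_world'],2).tolist())
a=np.radians(15.6);R=np.array([[np.cos(a),-np.sin(a)],[np.sin(a),np.cos(a)]]);o=np.array([526.4,25.4])
for n,(x,y,z) in {'handle':(141,0,169),'T':(-34,92,89),'T+':(-34,123,89),'T-':(-34,61,89),'bow+':(0,51,72),'bow-':(0,-51,72),'ear':(-34,112,20)}.items():
    print(n,np.round(proj(c,[*(o+R@[x,y]),z])))
np.save('wc.npy',np.array([c['fx'],c['fy'],c['cx'],c['cy'],*np.array(c['cam_to_world']).ravel()]))
E
```

```text
1.65 [529.7002345  -55.5172196  262.68108411] [-1.79963056e+02  7.89327887e-02  1.58118710e+01] 344.33744582433997 [[0.27, 0.92, 0.28, 601.03], [-0.96, 0.26, 0.08, -33.25], [-0.0, -0.29, 0.96, 404.83], [0.0, 0.0, 0.0, 1.0]]
handle [189. -54.]
T [142. 196.]
T+ [109. 196.]
T- [174. 196.]
bow+ [188. 158.]
bow- [292. 158.]
ear [154. 179.]
```

View pics/w1.png

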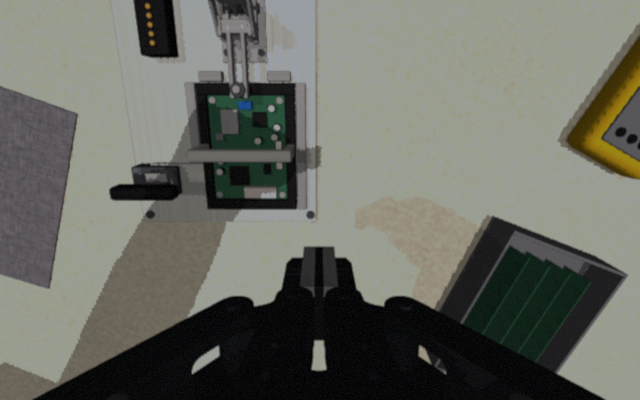

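The wrist picture shows the jig aligned: bow centre at (240,155), plunger T at (145,191), clamp at (235,30); the predictions agree within 5 px (about 4 mm), so the origin shifts to about (530,26).

>>> move_arm(deltas=[{"delta_pos": [0.115,0.135,-0.075],"twist": [0,0,0],"fingers": 1},{"delta_pos": [0.115,0.135,-0.075],"twist": [0,0,0],"fingers": 1},{"delta_pos": [0.115,0.135,-0.075],"twist": [0,0,0],"fingers": 1},{"delta_pos": [0.115,0.135,-0.075],"twist": [0,0,0],"fingers": 1},{"delta_pos": [0,0,-0.135],"twist": [0,0,0],"fingers": 1},{"delta_pos": [0,0,-0.13],"twist": [0,0,0],"fingers": 1},{"delta_pos": [0,0,0],"twist": [0,0,0],"fingers": 1},{"delta_pos": [0,0,0],"twist": [0,0,0],"fingers": 1}])

```text
time_s: 2.32
tcp_pos: [620.0, 49.5, 148.4]
tool_rot: [-179.9, 0.3, 15.5]
wrist_force: [0.8, 0.4, -0.1]
finger_gap: -0.0
finger_force: 0.0
```

```bash
python3 - <<'E'
from h import *
im=bot.grab_frame('wrist');cv2.imwrite('pics/w2.png',im[:,:,::-1])
c=bot.camera_info('wrist');t=bot.sense()['tcp_pos'];print(t)
a=np.radians(15.6);R=np.array([[np.cos(a),-np.sin(a)],[np.sin(a),np.cos(a)]]);o=np.array([530,26])
print(proj(c,[*(o+R@[141,0]),169]),proj(c,t))
E
```

```text
[621.58376156  49.47971069 150.44544146]
(np.float64(313.9985017143011), np.float64(176.5090671315208)) (np.float64(319.38883968618416), np.float64(267.1458921252652))
```

View pics/w2.png

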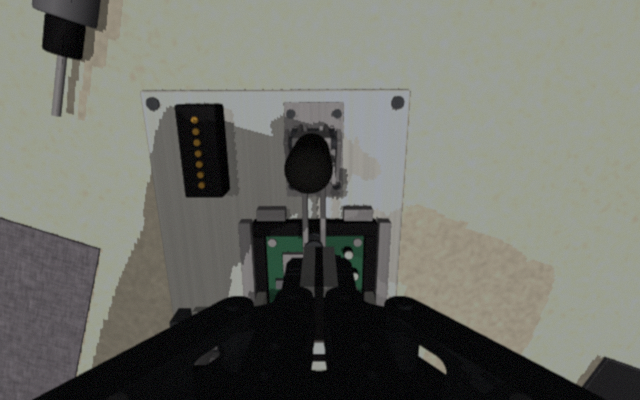

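The handle top is at (309,167), directly ahead of the fingers and about 3 mm to the left.

>>> move_arm(deltas=[{"delta_pos": [0.045,0.03,0],"twist": [0,0,0],"fingers": 1},{"delta_pos": [0.05,0.014,0],"twist": [0,0,0],"fingers": 1},{"delta_pos": [0.05,0.014,0],"twist": [0,0,0],"fingers": 1},{"delta_pos": [0.045,0.0125,0],"twist": [0,0,0],"fingers": 1},{"delta_pos": [0.045,0.0125,0],"twist": [0,0,0],"fingers": 1},{"delta_pos": [0.045,0.0125,0],"twist": [0,0,0],"fingers": 1},{"delta_pos": [0.045,0.0125,0],"twist": [0,0,0],"fingers": 1},{"delta_pos": [0.045,0.0125,0],"twist": [0,0,0],"fingers": 1},{"delta_pos": [0.01,0.003,0],"twist": [0,0,0],"fingers": 1},{"delta_pos": [0,0,0],"twist": [0,0,0],"fingers": 1}])

```text
time_s: 3.2
tcp_pos: [698.8, 75.6, 150.0]
tool_rot: [180.0, -0.0, 15.6]
wrist_force: [-0.3, 0.6, 0.4]
finger_gap: 0.0
finger_force: 0.0
```

>>> move_arm(deltas=[{"delta_pos": [0,0,0.15],"twist": [0,0,0],"fingers": 0},{"delta_pos": [0,0,0.15],"twist": [0,0,0],"fingers": 0},{"delta_pos": [0,0,0],"twist": [0,0,0],"fingers": 0}])

```text
time_s: 3.45
tcp_pos: [701.2, 75.3, 217.3]
tool_rot: [179.8, -0.6, 15.6]
wrist_force: [1.2, -0.5, 2.0]
finger_gap: 35.6
finger_force: 0.0
```

```bash
python3 - <<'E'
from h import *
t=bot.grab_frame('top')[125:225,265:365];s=bot.grab_frame('scene')[170:275,295:415]
o=np.zeros((400,800,3),np.uint8);o[:,:400]=cv2.resize(t,(400,400),interpolation=2);o[:350,400:]=cv2.resize(s,(400,350),interpolation=2)
cv2.imwrite('pics/crop2.png',o[:,:,::-1]);print(bot.sense()['tcp_pos'])
E
```

```text
[698.95967586  75.25708911 212.61713398]
```

View pics/crop2.png

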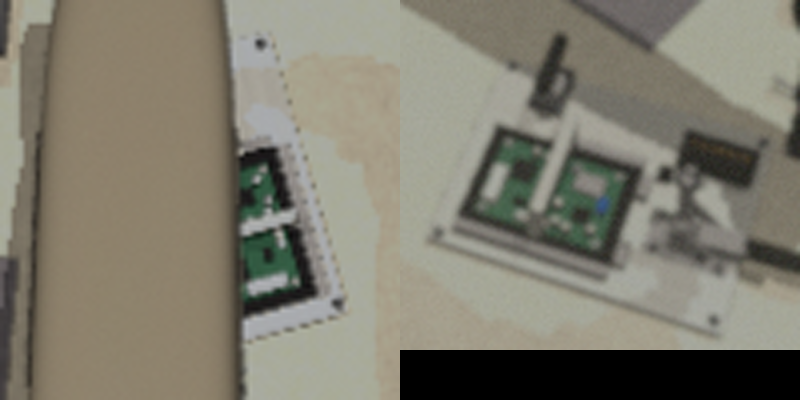

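Clamp is open: arm upright at crop px (690,180), handle lying back at (770,255). Next is the plunger, gripping across the T with a yaw of 105.6°.

>>> move_arm(deltas=[{"delta_pos": [-0.1135,0.0155,0],"twist": [0,0,0.0385],"fingers": 0},{"delta_pos": [-0.1135,0.0155,0],"twist": [0,0,0.0385],"fingers": 0},{"delta_pos": [-0.1135,0.0155,0],"twist": [0,0,0.0385],"fingers": 0},{"delta_pos": [-0.1135,0.0155,0],"twist": [0,0,0.0385],"fingers": 0},{"delta_pos": [-0.1135,0.0155,0],"twist": [0,0,0.0385],"fingers": 0},{"delta_pos": [-0.1135,0.0155,0],"twist": [0,0,0.0385],"fingers": 0},{"delta_pos": [-0.1135,0.0155,0],"twist": [0,0,0.0385],"fingers": 0},{"delta_pos": [-0.1135,0.0155,0],"twist": [0,0,0.0385],"fingers": 0},{"delta_pos": [-0.1135,0.0155,0],"twist": [0,0,0.0385],"fingers": 0},{"delta_pos": [-0.1135,0.0155,0],"twist": [0,0,0.0385],"fingers": 0}])

```text
time_s: 4.38
tcp_pos: [468.3, 106.2, 208.7]
tool_rot: [-179.8, 0.0, 85.2]
wrist_force: [0.2, -0.0, -0.2]
finger_gap: 85.7
finger_force: 0.0
```

>>> move_arm(deltas=[{"delta_pos": [0,0,0],"twist": [0,0,0.0385],"fingers": 0},{"delta_pos": [0,0,0],"twist": [0,0,0.0385],"fingers": 0},{"delta_pos": [0,0,0],"twist": [0,0,0.0385],"fingers": 0},{"delta_pos": [0,0,0],"twist": [0,0,0],"fingers": 0}])

```text
time_s: 4.72
tcp_pos: [469.3, 106.2, 209.0]
tool_rot: [-179.8, -0.0, 105.8]
wrist_force: [-0.9, 0.4, 0.2]
finger_gap: 85.6
finger_force: 0.0
```

```bash
python3 - <<'E'
from h import *
c=bot.camera_info('wrist');im=bot.grab_frame('wrist');cv2.imwrite('pics/w3.png',im[:,:,::-1])
s=bot.sense();print(s['time_s'],s['tcp_pos'],s['tool_rot'],s['joints'])
a=np.radians(15.6);R=np.array([[np.cos(a),-np.sin(a)],[np.sin(a),np.cos(a)]]);o=np.array([530,26])
for n,(x,y,z) in {'T+':(-34,123,89),'T-':(-34,61,89),'bow+':(0,51,72),'bow-':(0,-51,72)}.items():
    print(n,np.round(proj(c,[*(o+R@[x,y]),z])))
E
```

```text
4.7667 [469.63063433 106.1513858  209.1086037 ] [-1.79862241e+02 -2.29478780e-02  1.05545660e+02] [ 5.03956048e+00  2.10271064e+00 -2.04969892e+01  6.75399340e+01
 -2.55587462e-03  7.94938762e+01]
T+ [321. 158.]
T- [321. 233.]
bow+ [360. 237.]
bow- [356. 336.]
```

View pics/w3.png

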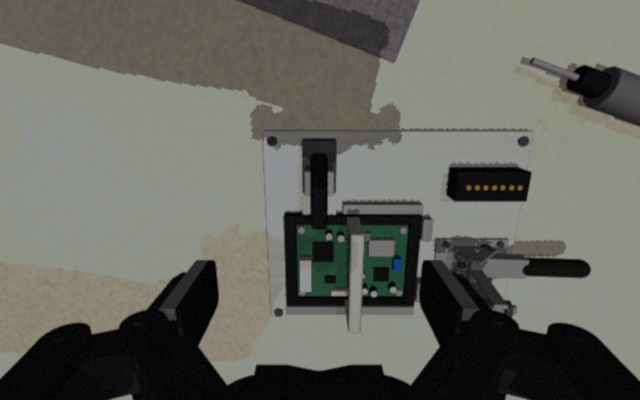

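T at (319,153–227) and bow at col 355: T centre ≈ (470.6, 109), 3 mm to +y. The plan: descend, grip, lift and twist.

>>> move_arm(deltas=[{"delta_pos": [0.004,0.014,-0.145],"twist": [0,0,0],"fingers": 0},{"delta_pos": [0,0,-0.145],"twist": [0,0,0],"fingers": 0},{"delta_pos": [0,0,-0.145],"twist": [0,0,0],"fingers": 0},{"delta_pos": [0,0,-0.145],"twist": [0,0,0],"fingers": 0},{"delta_pos": [0,0,-0.14],"twist": [0,0,0],"fingers": 0},{"delta_pos": [0,0,0],"twist": [0,0,0],"fingers": 0},{"delta_pos": [0,0,0],"twist": [0,0,0],"fingers": 0}])

```text
time_s: 5.35
tcp_pos: [469.3, 108.8, 64.6]
tool_rot: [-179.7, -0.1, 105.6]
wrist_force: [0.2, -0.9, 0.4]
finger_gap: 85.2
finger_force: 0.0
```

>>> move_arm(deltas=[{"delta_pos": [0,0,0],"twist": [0,0,0],"fingers": 1},{"delta_pos": [0,0,0],"twist": [0,0,0],"fingers": 1},{"delta_pos": [0,0,0],"twist": [0,0,0],"fingers": 1},{"delta_pos": [0,0,0],"twist": [0,0,0],"fingers": 1},{"delta_pos": [0,0,0],"twist": [0,0,0],"fingers": 1},{"delta_pos": [0,0,0],"twist": [0,0,0],"fingers": 1},{"delta_pos": [0,0,0],"twist": [0,0,0],"fingers": 1},{"delta_pos": [0,0,0],"twist": [0,0,0],"fingers": 1}])

```text
time_s: 6.02
tcp_pos: [468.6, 108.2, 66.7]
tool_rot: [-179.6, 0.0, 105.7]
wrist_force: [-7.9, -2.7, 11.1]
finger_gap: 13.0
finger_force: 60.6
```

>>> move_arm(deltas=[{"delta_pos": [-0.005,-0.001,0.02],"twist": [0,0,0],"fingers": 1},{"delta_pos": [0,0,0.02],"twist": [0,0,0],"fingers": 1},{"delta_pos": [0,0,0.02],"twist": [0,0,0],"fingers": 1},{"delta_pos": [0,0,0.005],"twist": [0,0,0],"fingers": 1},{"delta_pos": [0,0,0],"twist": [0,0,0],"fingers": 1},{"delta_pos": [0,0,0],"twist": [0,0,0],"fingers": 1}])

```text
time_s: 6.52
tcp_pos: [468.5, 108.2, 77.9]
tool_rot: [-179.7, 0.0, 105.7]
wrist_force: [-2.9, -4.3, -12.4]
finger_gap: 12.9
finger_force: 58.6
```

>>> move_arm(deltas=[{"delta_pos": [0,0,0.006],"twist": [0,0,0],"fingers": 1},{"delta_pos": [0,0,0],"twist": [0,0,0.02],"fingers": 1},{"delta_pos": [0,0,0],"twist": [0,0,0.02],"fingers": 1},{"delta_pos": [0,0,0],"twist": [0,0,0.02],"fingers": 1},{"delta_pos": [0,0,0],"twist": [0,0,0],"fingers": 1}])

```text
time_s: 6.93
tcp_pos: [468.2, 108.1, 79.2]
tool_rot: [-179.7, -0.0, 116.6]
wrist_force: [-5.0, -5.3, -14.4]
finger_gap: 12.6
finger_force: 58.6
```

```bash
python3 -c "
from station import bot
s=bot.sense();print(s['torque'],s['wrist_force'],s['tcp_pos'],s['tool_rot'])"
```

```text
[-1.00498368  0.75207858  0.02992997] [ -4.95281513  -5.25108619 -14.39026835] [468.19463765 108.09067759  79.15891983] [-1.79689287e+02 -2.78385279e-02  1.16596760e+02]
```

Almost no moment about z (0.03 N m), so it is turning freely. I'll finish the twist, ease down and release.

>>> move_arm(deltas=[{"delta_pos": [0,0,0],"twist": [0,0,0.03],"fingers": 1},{"delta_pos": [0,0,0],"twist": [0,0,0.03],"fingers": 1},{"delta_pos": [0,0,0],"twist": [0,0,0.03],"fingers": 1},{"delta_pos": [0,0,0],"twist": [0,0,0.03],"fingers": 1},{"delta_pos": [0,0,0],"twist": [0,0,0.03],"fingers": 1},{"delta_pos": [0,0,0],"twist": [0,0,0.03],"fingers": 1},{"delta_pos": [0,0,0],"twist": [0,0,0.03],"fingers": 1},{"delta_pos": [0,0,0],"twist": [0,0,0.03],"fingers": 1},{"delta_pos": [0,0,0],"twist": [0,0,0.03],"fingers": 1},{"delta_pos": [0,0,0],"twist": [0,0,0],"fingers": 1}])

```text
time_s: 7.77
tcp_pos: [467.3, 107.0, 78.8]
tool_rot: [-179.6, -0.3, 165.2]
wrist_force: [-4.7, -7.7, -13.8]
finger_gap: 12.5
finger_force: 58.7
```

```bash
python3 -c "
from station import bot
s=bot.sense();print(s['torque'],s['wrist_force'],s['tcp_pos'],s['tool_rot'])"
```

```text
[-1.58752762  0.94827412  0.04116573] [ -4.72151839  -7.73357288 -13.84349787] [467.30708253 107.03205519  78.80363782] [-179.64029257   -0.30613396  165.22731998]
```

>>> move_arm(deltas=[{"delta_pos": [0,0,-0.01],"twist": [0,0,0],"fingers": 1},{"delta_pos": [0,0,-0.005],"twist": [0,0,0],"fingers": 1},{"delta_pos": [0,0,0],"twist": [0,0,0],"fingers": 1},{"delta_pos": [0,0,0],"twist": [0,0,0],"fingers": 0},{"delta_pos": [0,0,0],"twist": [0,0,0],"fingers": 0},{"delta_pos": [0,0,0],"twist": [0,0,0],"fingers": 0},{"delta_pos": [0,0,0],"twist": [0,0,0],"fingers": 0},{"delta_pos": [0,0,0],"twist": [0,0,0],"fingers": 0},{"delta_pos": [0,0,0],"twist": [0,0,0],"fingers": 0},{"delta_pos": [0,0,0],"twist": [0,0,0],"fingers": 0}])

```text
time_s: 8.6
tcp_pos: [471.4, 109.1, 78.0]
tool_rot: [180.0, 0.1, 165.1]
wrist_force: [0.8, 0.1, 0.6]
finger_gap: 85.5
finger_force: 0.0
```

>>> move_arm(deltas=[{"delta_pos": [0,0,0.18],"twist": [0,0,0],"fingers": 0},{"delta_pos": [0,0,0.18],"twist": [0,0,-0.0367],"fingers": 0},{"delta_pos": [0.04,-0.06,0.05],"twist": [0,0,-0.0367],"fingers": 0},{"delta_pos": [0.04,-0.06,0],"twist": [0,0,-0.0367],"fingers": 0},{"delta_pos": [0.04,-0.06,0],"twist": [0,0,-0.0367],"fingers": 0},{"delta_pos": [0.04,-0.06,0],"twist": [0,0,-0.0367],"fingers": 0},{"delta_pos": [0.04,-0.06,0],"twist": [0,0,-0.0367],"fingers": 0},{"delta_pos": [0.04,-0.06,0],"twist": [0,0,-0.0367],"fingers": 0},{"delta_pos": [0.035,-0.05,0],"twist": [0,0,-0.0367],"fingers": 0},{"delta_pos": [0,0,0],"twist": [0,0,-0.0367],"fingers": 0}])

```text
time_s: 9.43
tcp_pos: [527.5, 25.3, 159.7]
tool_rot: [179.9, 0.1, 105.2]
wrist_force: [-0.1, 0.2, 0.3]
finger_gap: 85.6
finger_force: 0.0
```

```bash
python3 - <<'E'
from h import *
c=bot.camera_info('wrist');im=bot.grab_frame('wrist');cv2.imwrite('pics/w4.png',im[:,:,::-1])
s=bot.sense();print(s['time_s'],s['tcp_pos'],s['tool_rot'])
a=np.radians(15.6);R=np.array([[np.cos(a),-np.sin(a)],[np.sin(a),np.cos(a)]]);o=np.array([526.5,27])
for n,(x,y,z) in {'T':(-34,92,98),'bow+':(0,51,72),'bow-':(0,-51,72)}.items():
    print(n,np.round(proj(c,[*(o+R@[x,y]),z])))
E
```

```text
9.4833 [526.62836399  25.99640602 159.56063892] [1.79961458e+02 8.96579833e-03 1.05018175e+02]
T [253.  60.]
bow+ [315. 131.]
bow- [317. 270.]
```

View pics/w4.png

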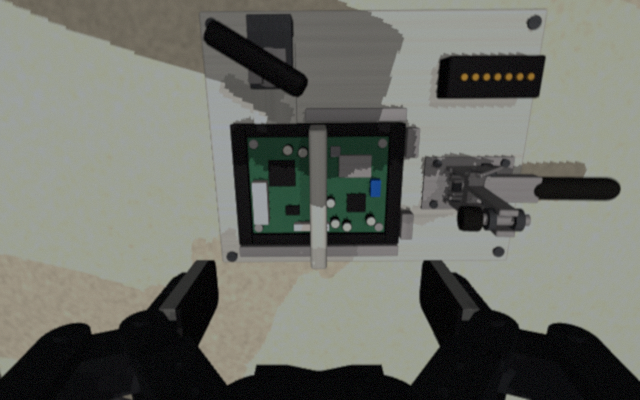

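The T stays twisted at (256,58), the clamp is open, and the bow at col 318 is where expected. Next I descend and grip the bow.

>>> move_arm(deltas=[{"delta_pos": [0.003,0.006,-0.135],"twist": [0,0,0.002],"fingers": 0},{"delta_pos": [0,0,-0.135],"twist": [0,0,0],"fingers": 0},{"delta_pos": [0,0,-0.135],"twist": [0,0,0],"fingers": 0},{"delta_pos": [0,0,-0.14],"twist": [0,0,0],"fingers": 0},{"delta_pos": [0,0,0],"twist": [0,0,0],"fingers": 0},{"delta_pos": [0,0,0],"twist": [0,0,0],"fingers": 0}])

```text
time_s: 9.98
tcp_pos: [524.3, 28.4, 49.2]
tool_rot: [-179.8, -0.1, 106.1]
wrist_force: [-0.0, -0.0, 1.3]
finger_gap: 85.1
finger_force: 0.0
```

>>> move_arm(deltas=[{"delta_pos": [0,0,0],"twist": [0,0,0],"fingers": 1},{"delta_pos": [0,0,0],"twist": [0,0,0],"fingers": 1},{"delta_pos": [0,0,0],"twist": [0,0,0],"fingers": 1},{"delta_pos": [0,0,0],"twist": [0,0,0],"fingers": 1},{"delta_pos": [0,0,0],"twist": [0,0,0],"fingers": 1},{"delta_pos": [0,0,0],"twist": [0,0,0],"fingers": 1},{"delta_pos": [0,0,0],"twist": [0,0,0],"fingers": 1},{"delta_pos": [0,0,0],"twist": [0,0,0],"fingers": 1}])

```text
time_s: 10.65
tcp_pos: [526.9, 28.0, 51.4]
tool_rot: [179.9, 0.0, 106.0]
wrist_force: [-1.2, -0.8, 6.4]
finger_gap: 10.4
finger_force: 59.5
```

>>> move_arm(deltas=[{"delta_pos": [0,0,0.01],"twist": [0,0,0],"fingers": 1},{"delta_pos": [-0.012,-0.0034,0.002],"twist": [0,0,0],"fingers": 1},{"delta_pos": [-0.024,-0.0067,0],"twist": [0,0,0],"fingers": 1},{"delta_pos": [-0.024,-0.0067,0],"twist": [0,0,0],"fingers": 1}])

```text
time_s: 10.98
tcp_pos: [513.0, 24.7, 52.1]
tool_rot: [-179.9, -0.0, 106.0]
wrist_force: [0.1, -0.9, -4.4]
finger_gap: 10.9
finger_force: 58.5
```

Sliding freely with the weight carried (−4.4 N). On out.

>>> move_arm(deltas=[{"delta_pos": [-0.048,-0.0134,0],"twist": [0,0,0],"fingers": 1},{"delta_pos": [-0.048,-0.0134,0],"twist": [0,0,0],"fingers": 1},{"delta_pos": [-0.048,-0.0134,0],"twist": [0,0,0],"fingers": 1},{"delta_pos": [-0.048,-0.0134,0],"twist": [0,0,0],"fingers": 1},{"delta_pos": [-0.048,-0.0134,0],"twist": [0,0,0],"fingers": 1},{"delta_pos": [-0.048,-0.0134,0],"twist": [0,0,0],"fingers": 1},{"delta_pos": [-0.048,-0.0134,0],"twist": [0,0,0],"fingers": 1},{"delta_pos": [-0.024,-0.0067,0],"twist": [0,0,0],"fingers": 1},{"delta_pos": [0,0,0],"twist": [0,0,0],"fingers": 1}])

```text
time_s: 11.73
tcp_pos: [440.4, 4.5, 52.7]
tool_rot: [-179.9, -0.0, 106.0]
wrist_force: [0.1, 0.1, -3.6]
finger_gap: 10.8
finger_force: 58.6
```

>>> move_arm(deltas=[{"delta_pos": [0,0,0.04],"twist": [0,0,0],"fingers": 1},{"delta_pos": [0,0,0.08],"twist": [0,0,0],"fingers": 1},{"delta_pos": [0,0,0.11],"twist": [0,0,0],"fingers": 1},{"delta_pos": [0,0,0.11],"twist": [0,0,0],"fingers": 1},{"delta_pos": [0,0,0.11],"twist": [0,0,0],"fingers": 1},{"delta_pos": [0,0,0.1],"twist": [0,0,0],"fingers": 1},{"delta_pos": [0,0,0.05],"twist": [0,0,0],"fingers": 1},{"delta_pos": [0,0,0],"twist": [0,0,0],"fingers": 1}])

```text
time_s: 12.4
tcp_pos: [445.5, 4.3, 176.2]
tool_rot: [179.6, 0.2, 106.0]
wrist_force: [0.9, -0.1, -4.6]
finger_gap: 10.5
finger_force: 58.7
```

>>> move_arm(deltas=[{"delta_pos": [-0.005,0.04,0],"twist": [0,0,0],"fingers": 1},{"delta_pos": [-0.01,0.08,0],"twist": [0,0,0],"fingers": 1},{"delta_pos": [-0.015,0.12,0],"twist": [0,0,0],"fingers": 1},{"delta_pos": [-0.015,0.12,0],"twist": [0,0,0],"fingers": 1},{"delta_pos": [-0.015,0.12,0],"twist": [0,0,0],"fingers": 1},{"delta_pos": [-0.015,0.12,0],"twist": [0,0,0],"fingers": 1},{"delta_pos": [-0.015,0.12,0],"twist": [0,0,0],"fingers": 1},{"delta_pos": [-0.015,0.12,0],"twist": [0,0,0],"fingers": 1},{"delta_pos": [-0.015,0.12,0],"twist": [0,0,0],"fingers": 1},{"delta_pos": [-0.015,0.12,0],"twist": [0,0,0],"fingers": 1}])

```text
time_s: 13.23
tcp_pos: [413.2, 221.8, 170.8]
tool_rot: [-179.8, -0.0, 106.0]
wrist_force: [-0.3, -0.6, -3.7]
finger_gap: 10.8
finger_force: 58.7
```

>>> move_arm(deltas=[{"delta_pos": [-0.015,0.12,0],"twist": [0,0,0],"fingers": 1},{"delta_pos": [-0.015,0.12,0],"twist": [0,0,0],"fingers": 1},{"delta_pos": [-0.015,0.12,0],"twist": [0,0,0],"fingers": 1},{"delta_pos": [-0.01,0.12,0],"twist": [0,0,0],"fingers": 1},{"delta_pos": [-0.01,0.07,0],"twist": [0,0,0],"fingers": 1},{"delta_pos": [0,0.03,0],"twist": [0,0,0],"fingers": 1},{"delta_pos": [0,0,0],"twist": [0,0,0],"fingers": 1},{"delta_pos": [0,0,0],"twist": [0,0,0],"fingers": 1}])

```text
time_s: 13.9
tcp_pos: [401.3, 336.0, 171.5]
tool_rot: [-179.8, 0.1, 106.0]
wrist_force: [0.0, -0.7, -4.2]
finger_gap: 10.7
finger_force: 58.7
```

```bash
python3 - <<'E'
from h import *
im=bot.grab_frame('scene');cv2.imwrite('pics/s5.png',im[:,:,::-1])
cv2.imwrite('pics/s5c.png',cv2.resize(im[60:280,230:470],(720,600))[:,:,::-1][:600]) 
s=bot.sense();print(s['tcp_pos'],s['tool_rot'],s['wrist_force'],s['torque'])
E
```

```text
[401.59289615 335.60995952 171.85472363] [-1.79867990e+02  7.27631776e-02  1.05974506e+02] [-0.02087993  0.68719558 -3.17404721] [ 0.05896856 -0.12290261  0.02581859]
```

View pics/s5c.png

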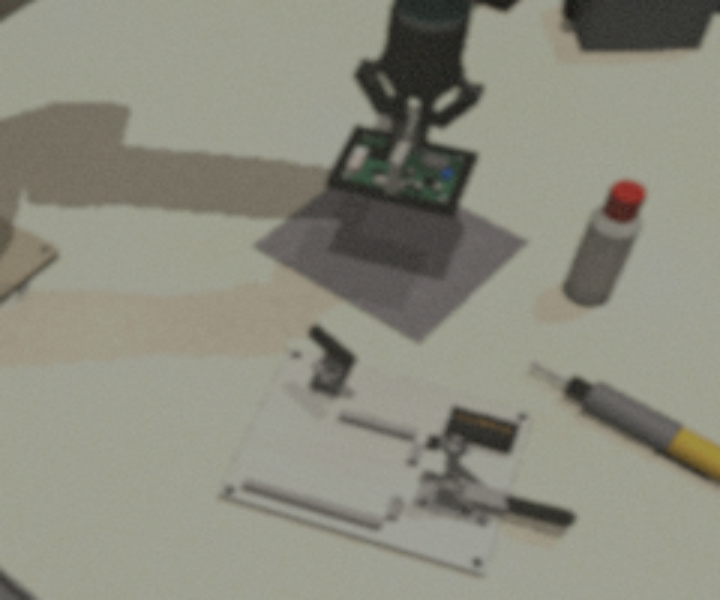

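Carrier level above the mat, clamp open, plunger up. Lowering.

>>> move_arm(deltas=[{"delta_pos": [0,0,-0.04],"twist": [0,0,0],"fingers": 1},{"delta_pos": [0,0,-0.08],"twist": [0,0,0],"fingers": 1},{"delta_pos": [0,0,-0.1],"twist": [0,0,0],"fingers": 1},{"delta_pos": [0,0,-0.1],"twist": [0,0,0],"fingers": 1},{"delta_pos": [0,0,-0.1],"twist": [0,0,0],"fingers": 1},{"delta_pos": [0,0,-0.1],"twist": [0,0,0],"fingers": 1},{"delta_pos": [0,0,-0.06],"twist": [0,0,0],"fingers": 1},{"delta_pos": [0,0,-0.02],"twist": [0,0,0],"fingers": 1},{"delta_pos": [0,0,0],"twist": [0,0,0],"fingers": 1},{"delta_pos": [0,0,0],"twist": [0,0,0],"fingers": 1}])

```text
time_s: 14.78
tcp_pos: [402.7, 336.3, 53.1]
tool_rot: [180.0, -0.0, 105.9]
wrist_force: [0.9, 0.7, -3.0]
finger_gap: 10.3
finger_force: 58.7
```

>>> move_arm(deltas=[{"delta_pos": [0,0,-0.01],"twist": [0,0,0],"fingers": 1},{"delta_pos": [0,0,-0.01],"twist": [0,0,0],"fingers": 1},{"delta_pos": [0,0,0],"twist": [0,0,0],"fingers": 1},{"delta_pos": [0,0,0],"twist": [0,0,0],"fingers": 1}])

```text
time_s: 15.12
tcp_pos: [402.6, 336.8, 49.3]
tool_rot: [180.0, -0.0, 106.0]
wrist_force: [-0.0, -0.1, -3.0]
finger_gap: 10.6
finger_force: 58.6
```

>>> move_arm(deltas=[{"delta_pos": [0,0,-0.01],"twist": [0,0,0],"fingers": 1},{"delta_pos": [0,0,-0.01],"twist": [0,0,0],"fingers": 1},{"delta_pos": [0,0,-0.005],"twist": [0,0,0],"fingers": 1},{"delta_pos": [0,0,0],"twist": [0,0,0],"fingers": 1},{"delta_pos": [0,0,0],"twist": [0,0,0],"fingers": 1}])

```text
time_s: 15.53
tcp_pos: [402.2, 336.5, 43.7]
tool_rot: [-180.0, 0.0, 106.0]
wrist_force: [-0.2, 0.9, -3.7]
finger_gap: 10.5
finger_force: 58.7
```

>>> move_arm(deltas=[{"delta_pos": [0,0,-0.006],"twist": [0,0,0],"fingers": 1},{"delta_pos": [0,0,0],"twist": [0,0,0],"fingers": 1},{"delta_pos": [0,0,0],"twist": [0,0,0],"fingers": 1}])

```text
time_s: 15.78
tcp_pos: [402.3, 336.6, 42.6]
tool_rot: [-180.0, 0.0, 106.0]
wrist_force: [0.9, 0.0, -3.6]
finger_gap: 10.5
finger_force: 58.7
```

>>> move_arm(deltas=[{"delta_pos": [0,0,-0.007],"twist": [0,0,0],"fingers": 1},{"delta_pos": [0,0,0],"twist": [0,0,0],"fingers": 1},{"delta_pos": [0,0,0],"twist": [0,0,0],"fingers": 1}])

```text
time_s: 16.03
tcp_pos: [402.5, 336.7, 42.4]
tool_rot: [180.0, -0.0, 106.0]
wrist_force: [-2.5, -2.0, 5.6]
finger_gap: 10.8
finger_force: 59.9
```

>>> move_arm(deltas=[{"delta_pos": [0,0,-0.007],"twist": [0,0,0],"fingers": 1},{"delta_pos": [0,0,0],"twist": [0,0,0],"fingers": 1},{"delta_pos": [0,0,0],"twist": [0,0,0],"fingers": 1}])

```text
time_s: 16.28
tcp_pos: [402.5, 336.7, 42.3]
tool_rot: [180.0, 0.0, 106.0]
wrist_force: [-4.8, -3.8, 15.4]
finger_gap: 10.7
finger_force: 61.2
```

Firmly on the mat (Fz +15 N). I'll release and rise.

>>> move_arm(deltas=[{"delta_pos": [0,0,0.006],"twist": [0,0,0],"fingers": 1},{"delta_pos": [0,0,0],"twist": [0,0,0],"fingers": 0},{"delta_pos": [0,0,0],"twist": [0,0,0],"fingers": 0},{"delta_pos": [0,0,0],"twist": [0,0,0],"fingers": 0},{"delta_pos": [0,0,0],"twist": [0,0,0],"fingers": 0},{"delta_pos": [0,0,0],"twist": [0,0,0],"fingers": 0},{"delta_pos": [0,0,0],"twist": [0,0,0],"fingers": 0},{"delta_pos": [0,0,0],"twist": [0,0,0],"fingers": 0}])

```text
time_s: 16.95
tcp_pos: [402.3, 336.6, 41.0]
tool_rot: [-180.0, 0.0, 106.0]
wrist_force: [0.4, 1.1, 0.2]
finger_gap: 85.2
finger_force: 0.0
```

>>> move_arm(deltas=[{"delta_pos": [0,0,0.05],"twist": [0,0,0],"fingers": 0},{"delta_pos": [0,0,0.15],"twist": [0,0,0],"fingers": 0},{"delta_pos": [0,0,0.15],"twist": [0,0,0],"fingers": 0},{"delta_pos": [0,0,0.15],"twist": [0,0,0],"fingers": 0},{"delta_pos": [0,0,0.15],"twist": [0,0,0],"fingers": 0},{"delta_pos": [0,0,0.1],"twist": [0,0,0],"fingers": 0},{"delta_pos": [0,0,0],"twist": [0,0,0],"fingers": 0},{"delta_pos": [0,0,0],"twist": [0,0,0],"fingers": 0}])

```text
time_s: 17.62
tcp_pos: [403.5, 337.4, 193.5]
tool_rot: [179.8, -0.1, 106.0]
wrist_force: [0.4, 0.6, 0.4]
finger_gap: 85.0
finger_force: 0.0
```

```bash
python3 - <<'E'
from h import *
im=bot.grab_frame('scene')
cv2.imwrite('pics/s6c.png',cv2.resize(im[60:280,230:470],(720,600))[:,:,::-1]) 
s=bot.sense();print(s['tcp_pos'],s['wrist_force'],s['time_s'])
E
```

```text
[402.43096061 336.6720799  191.71772032] [-0.37029513 -0.47565144 -0.38898651] 17.6667
```

View pics/s6c.png

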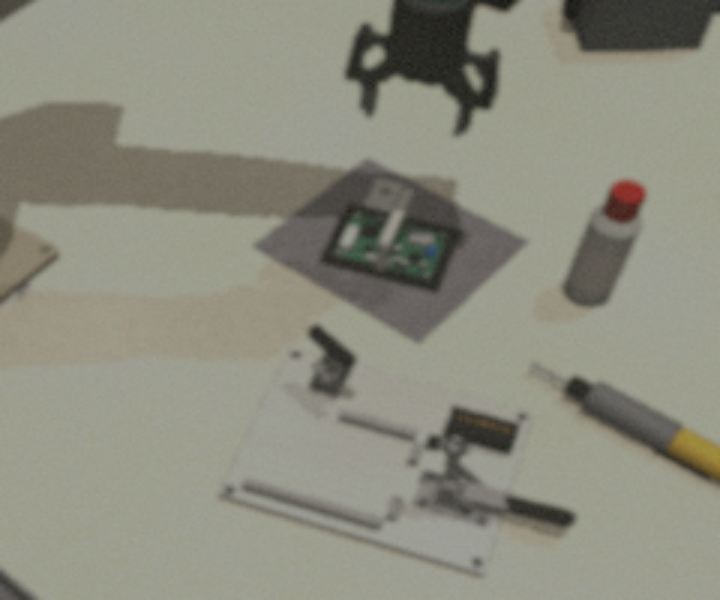

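The carrier lies flat in the middle of the mat at (393,245). The clamp is open, the plunger is up and the gripper is clear.

```bash
python3 -c "
from station import bot
print(bot.job_done())"
```

```text
the job is handed in; nothing more can be done
None
```

The job is handed in at about 18 s on the robot's clock: the clamp is open, the plunger stays up, and the carrier lies level, board side up, near the middle of the mat; the judging result was not shown.

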